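# Pin the vanity turntable

## Robot

A 6-joint arm with a two-finger parallel gripper is mounted at the origin on the work surface. World frame = base frame: x ahead of the robot, y to its left, z up, the work surface at z = 0. Lengths are in m, angles in rad, forces in N, time in s.
With the tool pointing down it reaches from about 0.35 to 0.775 m from the base axis. Payload 7.3 kg.
Tool frame: the origin (TCP) lies at the very end of the fingers, on their centre line; the grasp point (between the pads) lies 19 mm behind it (ctrl.grip_point_offset is the distance from the TCP to the grasp point, in m); z points along the fingers, x is the direction in which the jaws open and shut, and the axes are right-handed (so a half turn about z gives the same grasp; the last joint's range is limited). The gripper opens to 92 mm and grips with 3 to 60 N. Pads are 19 mm wide; open, the fingers measure 130 mm over their backs; the gripper's body (75 mm by 190 mm) begins 47 mm behind the grasp point.
Start: joints at [-1.482, 0.342, 1.524, -0, 1.275, -0.146], TCP at [0.122, -0.511, 0.227] pointing down, gripper open.
Joint ranges: [-2.53, 2.53], [-0.77, 2.02], [0.04, 2.7], [-1, 4.14], [0.28, 2.66], [-3.11, 3.11]. Speed limits (rad/s): [2.57, 2.57, 3.14, 3.14, 3.14, 3.14].

## Interface

Orientations are given as a unit quaternion [w, x, y, z].
In Python, from plant import ctrl, imaging gives the robot as it stands.
- The arm moves only by the tool send_rows, never from a script. Its arguments are lists of equal length, an entry for each row: "linear": the shift along the tool's x, y, z in m, a list of three; "spin": the turn about the tool's z in degrees; "grip": the opening, from 0 (shut) to 1 (fully open). A call has 1 to 20 rows; each row shifts and turns the commanded pose from where the row before left it, along the tool's axes as they then stand; what a row does not reach is not made up. A row lasts 1/12 s, in which the tool goes at most 41.7 mm and 7.16 degrees, less where a joint would pass 70% of its speed; a pose out of reach is approached as far as the arm can. A call is refused whole if a number of a shift passes 0.0417 or a number of a turn 7.16, either way. A call with a gripper value outside its range is refused whole. The fingers move at their own pace and stop on an object; "force" is the grip in N (left out, the last holds). Time passes only in rows, so rows that do not move let the fingers close. It gives the time, the measured TCP pose, the force and the opening at its end, in the units of the state.
- ctrl.read_state(): the state, without advancing time (a new reading comes with each control period).
- imaging.camera(name): name is "scene" or "top" or "wrist"; returns (picture, depth): 480x640x3 uint8, red, green, blue; 480x640 float32, m along the optical axis (not along the pixel's ray), 0 where there is no reading.
- imaging.camera_info(name): a dict with "camera_matrix" (3x3 intrinsics, pixels), "R" (3x3) and "t" (3): a world point X has camera coordinates R X + t; the wrist camera has in their place "mount" (4x4, takes a point from camera to tool coordinates, whose origin is the TCP and whose axes are the tool frame's). Camera axes: x right, y down, z forward; pixel columns grow to the right and rows downward; lengths in m; the calibration is good to about 2 mm. A picture is of the moment at which its call begins: read the wrist's pose just before it. camera_info takes no time and is no camera call.
- ctrl.job_done(): hands the job in, once; it reports no verdict.
The state is a dict: "clock": time; "joints": joint angles; "qvel": joint speeds; "joint_torque": joint torques, N m; "tcp_pos": TCP position; "tool_rot": TCP orientation; "force": force on the tool from outside, world axes, zero at the start; "wrist_torque": the same for the moment, N m; "opening": finger opening in m.
Only numpy, scipy, OpenCV 4.12 (cv2) and the standard library are available. Lean on these libraries where they do the work, as an engineer would, in place of code of your own. Each camera call takes 0.05 s, during which the arm holds its last target. There are 200 camera calls.

## Task

Lock the white turntable so that it cannot swing round when the drawer is opened: pull the pin with the round barrel handle straight up out of its parking block, against its detent, and push it down through the hole in the turntable's tab and the ear of the stand beneath it until it clicks home with its collar seated on the tab. Leave the T-handled pin in its own block, keep the brown bottle standing where it is on the turntable, and let go.

Things in the scene. Friction and masses are not known exactly. Their poses are not given: they have to be found in the camera images.
- pin_grip (a point): Pin to move, upright in a white block 50 mm high. Point: centre of its grey round handle (22 mm diameter, 50 mm tall), z up along the pin. 29 mm below it: underside of the steel collar (36 mm wide, 4 thick), resting on the block. Steel shank below: 14 mm diameter, 42 long, last 8 mm tapered; tip 71 mm below the point. Spring balls hold it: pulls out with about 9 N; clear after 45 mm up. 80 g.
- lock_hole (a point): Centre of the hole's mouth on top of the turntable's square white tab (50 x 50 mm, top 50 mm above the table); z up, x to the turntable's axis 145 mm away. Hole 18 mm, mouth funnelled to 30 mm, going on through the stand's ear below, in line within 3 mm. Spring balls 28 mm down stop the pin about 9 mm short: push with about 8 N till the collar meets the tab. The ear without a tab is not it.
- tee_bar (a point): The other pin, to be left alone: same shank, collar and kind of block, but a T-handle, a level bar 62 x 14 x 14 mm along its x. This point is the bar's centre, 81 mm above the table.
- bottle_mid (a point): Closed brown glass bottle, 36 mm diameter, 65 mm tall, standing on the turntable's top (40 mm above the table) on the side away from the tab, beside a spray, a cup and a nail file. This point is its centre, z up. To be left standing.

How it is judged:
By the outcome, as a careful person would: the job done as asked, in the order asked, and still so for the second after the job is handed in, with the robot touching nothing.
It also fails if it takes over 43 s, if anything falls off the work surface, if the arm or the gripper's body presses on something with over 40 N, if the wrist force passes 120 N, or if a joint passes its speed limit or range.

## Working session

There is one attempt and no reset: what is moved stays moved. The work goes in short steps, Python scripts to look and compute and a tool call to move; the robot and the scene stay as the last step left them, time stands still between calls to the robot, and variables do not carry over. Pictures are saved under pics/ and viewed, about 8 in all and at most 12, crops included, and the job is handed in when it is done.

Besides the shell and the picture viewer there is one more tool, called by a JSON object that holds its "op" and its "data". send_rows: Moves the arm, as the interface text tells. Its arguments: {"type":"object","properties":{"linear":{"type":"array"},"spin":{"type":"array"},"grip":{"type":"array"},"force":{"type":"number"}},"required":["linear","spin","grip"]}

```bash
mkdir -p pics && ls && python3 - <<'E'
from plant import ctrl, imaging
import cv2,numpy as np
for n in("scene","top"):
    p,d=imaging.camera(n); cv2.imwrite(f"pics/{n}0.png",p[:,:,::-1]); np.savez(f"pics/{n}0.npz",p=p,d=d)
    print(n,{k:np.round(v,3).tolist() for k,v in imaging.camera_info(n).items() if k in("camera_matrix","R","t")}, (d>0).mean())
print(imaging.camera_info("wrist"))
print(ctrl.read_state(),ctrl.grip_point_offset)
E
```

```text
pics
scene {'camera_matrix': [[450.66, 0.0, 321.396], [0.0, 450.66, 235.075], [0.0, 0.0, 1.0]], 'R': [[-0.521, 0.853, -0.012], [0.675, 0.403, -0.618], [-0.522, -0.33, -0.786]], 't': [0.258, -0.357, 1.247]} 0.9960026041666666
top {'camera_matrix': [[602.422, 0.0, 314.794], [0.0, 602.422, 231.431], [0.0, 0.0, 1.0]], 'R': [[-0.02, -0.999, -0.03], [-0.992, 0.023, -0.123], [0.124, 0.028, -0.992]], 't': [0.067, 0.571, 0.938]} 0.9960774739583333
{'camera_matrix': array([[335.88083874,   0.        , 320.13483613],
       [  0.        , 335.88083874, 238.96501009],
       [  0.        ,   0.        ,   1.        ]]), 'mount': array([[ 9.99999121e-01,  6.35061804e-04,  1.16373631e-03,
        -9.26904959e-05],
       [-9.62145014e-04,  9.51546339e-01,  3.07503884e-01,
        -8.43205787e-02],
       [-9.12065050e-04, -3.07504734e-01,  9.51546114e-01,
        -1.57707863e-01],
       [ 0.00000000e+00,  0.00000000e+00,  0.00000000e+00,
         1.00000000e+00]])}
{'clock': 0.1, 'joints': array([-1.48200670e+00,  3.42637340e-01,  1.52487794e+00, -4.44857709e-06,
        1.27540825e+00, -1.45986200e-01]), 'qvel': array([-3.54543545e-05, -2.53572900e-03, -8.25663516e-04,  1.48403699e-03,
       -1.24211721e-03, -7.22702948e-04]), 'joint_torque': array([ 1.51108699e-03, -4.32004380e+01, -2.44694495e+01,  7.19150389e-02,
        5.26365254e-02, -6.00066232e-05]), 'tcp_pos': array([ 0.12212447, -0.51024264,  0.22613782]), 'tool_rot': array([-4.82336226e-04,  7.85055949e-01, -6.19424502e-01, -4.58434461e-04]), 'force': array([-0.00492714,  0.37098047, -0.2026148 ]), 'wrist_torque': array([0.02356572, 0.06909423, 0.01058855]), 'opening': 0.09186820032326849} 0.0188
```

View pics/top0.png

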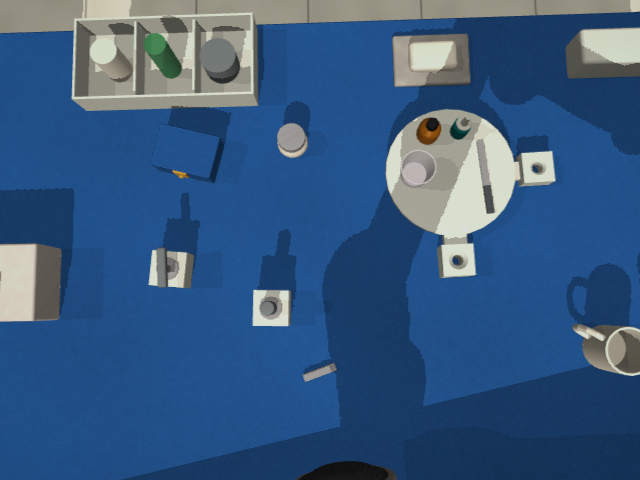

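View pics/scene0.png

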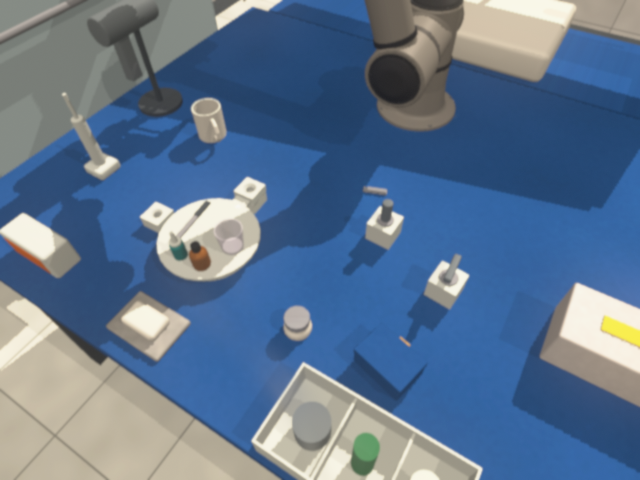

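The top view shows the barrel pin at about (268,308), the T-pin at (165,268), and hole candidates at (457,260) and (538,168). The bottle is at (429,130), opposite the first hole. Next I'll check heights by depth.

```bash
cat > h.py <<'E'
from plant import ctrl, imaging
import cv2,numpy as np
from scipy.spatial.transform import Rotation as Ro
def cam(n,st=None):
    i=imaging.camera_info(n); K=i["camera_matrix"]
    if n!="wrist": return K,i["R"].T,-i["R"].T@i["t"]
    q=st["tool_rot"]; R=Ro.from_quat(np.r_[q[1:],q[0]]).as_matrix(); m=i["mount"]
    return K,R@m[:3,:3],R@m[:3,3]+st["tcp_pos"]
def cloud(c,d):
    K,R,t=c; v,u=np.mgrid[:480,:640]
    P=np.stack([(u-K[0,2])/K[0,0]*d,(v-K[1,2])/K[1,1]*d,d],-1)
    return P@R.T+t
def ray(c,u,v,z):
    K,R,t=c; r=R@np.array([(u-K[0,2])/K[0,0],(v-K[1,2])/K[1,1],1]); return t+r*(z-t[2])/r[2]
E
python3 - <<'E'
from h import *
f=np.load("pics/top0.npz"); p,d=f["p"],f["d"]; c=cam("top"); W=cloud(c,d)
def roi(name,u0,u1,v0,v1,z0,z1):
    w=W[v0:v1,u0:u1]; m=(w[...,2]>z0)&(w[...,2]<z1)
    q=w[m]; print(name,m.sum(),"med",np.median(q,0).round(4),"mid",((np.percentile(q,2,0)+np.percentile(q,98,0))/2).round(4),"ext",np.ptp(q,axis=0).round(3))
    ys,xs=np.nonzero(m); print("   minrect px",cv2.minAreaRect(np.c_[xs+u0,ys+v0].astype(np.float32)))
roi("table",300,380,120,220,-.02,.02)
roi("tabA",435,480,243,282,.02,.08)
roi("tabB",521,558,148,188,.01,.08)
roi("disc",385,516,108,235,.03,.046)
roi("barrel top",245,300,280,330,.09,.13)
roi("barrel blk",245,300,280,330,.035,.056)
roi("tee top",140,200,240,295,.078,.12)
roi("tee blk",140,200,240,295,.035,.056)
roi("bottle",415,443,112,147,.08,.13)
E
python3 - <<'E'
import cv2
p=cv2.imread("pics/top0.png")
cv2.imwrite("pics/c1.png",cv2.resize(p[90:340,240:570],None,fx=2.4,fy=2.4,interpolation=cv2.INTER_CUBIC))
E
```

```text
table 7881 med [ 0.6814  0.0109 -0.0012] mid [ 0.6833  0.0115 -0.001 ] ext [0.177 0.139 0.027]
   minrect px ((339.5, 169.5), (99.0, 79.0), 90.0)
tabA 1069 med [ 0.5224 -0.1697  0.048 ] mid [ 0.5223 -0.1696  0.0388] ext [0.054 0.054 0.033]
   minrect px ((456.5690002441406, 259.17242431640625), (33.882606506347656, 34.469825744628906), 86.633544921875)
tabB 988 med [ 0.6697 -0.3115  0.0282] mid [ 0.671  -0.3108  0.0227] ext [0.052 0.054 0.024]
   minrect px ((536.7684936523438, 167.7957305908203), (32.24958038330078, 33.49714279174805), 86.42366790771484)
disc 11185 med [ 0.6557 -0.1713  0.0389] mid [ 0.6655 -0.166   0.0398] ext [0.209 0.209 0.015]
   minrect px ((449.5, 171.5), (125.0, 129.0), 90.0)
barrel top 173 med [0.4515 0.1264 0.1024] mid [0.4521 0.1269 0.101 ] ext [0.021 0.021 0.015]
   minrect px ((266.7500305175781, 307.7500305175781), (13.435027122497559, 14.142135620117188), 45.0)
barrel blk 1094 med [0.4522 0.124  0.0491] mid [0.4521 0.1269 0.0494] ext [0.056 0.058 0.02 ]
   minrect px ((270.0, 307.5), (35.0, 36.0), 90.0)
tee top 401 med [0.5169 0.29   0.0863] mid [0.5171 0.2909 0.0843] ext [0.062 0.018 0.013]
   minrect px ((161.48150634765625, 267.0007019042969), (40.15765380859375, 10.289241790771484), 87.87889862060547)
tee blk 904 med [0.5165 0.2804 0.0492] mid [0.5162 0.2906 0.0464] ext [0.06  0.061 0.021]
   minrect px ((168.0516815185547, 268.45733642578125), (37.16516876220703, 35.79043960571289), 5.440331935882568)
bottle 297 med [ 0.724  -0.1282  0.0852] mid [ 0.7259 -0.1296  0.0931] ext [0.032 0.033 0.027]
   minrect px ((429.8076477050781, 127.03845977783203), (19.137157440185547, 20.801258087158203), 33.690067291259766)
```

View pics/c1.png

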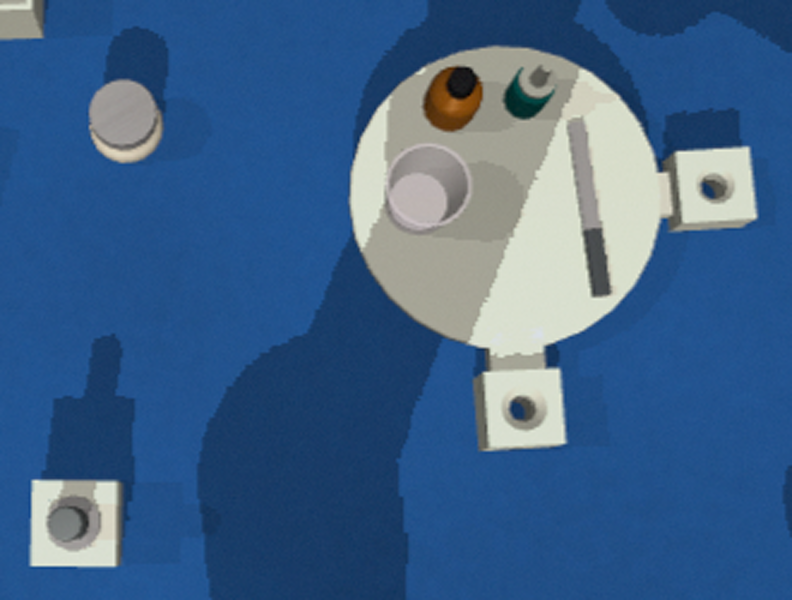

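Tab A measures z≈0.048 and 144 mm from the disc axis, so it is the lock tab; B, at z≈0.028, is the bare ear. The barrel pin is at about (0.452, 0.127), its handle top at 0.104. I'm moving above the pin by way of (0.33,-0.25).

{"op": "send_rows", "data": {"linear": [[-0.0205,-0.0263,0],[-0.0205,-0.0263,0],[-0.0205,-0.0263,0],[-0.0205,-0.0263,0],[-0.0205,-0.0263,0],[-0.0205,-0.0263,0],[-0.0205,-0.0263,0],[-0.0205,-0.0263,0],[-0.0205,-0.0263,0],[-0.0205,-0.0263,0]], "spin": [0,0,0,0,0,0,0,0,0,0], "grip": [1,1,1,1,1,1,1,1,1,1]}}

```text
clock: 0.93
tcp_pos: [0.3308, -0.2485, 0.2266]
tool_rot: [-0.0, 0.785, -0.62, -0.0]
force: [0.9, -0.0, 0.1]
opening: 0.092
```

{"op": "send_rows", "data": {"linear": [[-0.0282,-0.0172,0],[-0.0282,-0.0172,0],[-0.0282,-0.0172,0],[-0.0282,-0.0172,0],[-0.0282,-0.0172,0],[-0.0282,-0.0172,0],[-0.0282,-0.0172,0],[-0.0282,-0.0172,0],[-0.0282,-0.0172,0],[-0.0282,-0.0172,0],[-0.0282,-0.0172,0],[-0.0282,-0.0172,0],[0,0,0],[0,0,0]], "spin": [0,0,0,0,0,0,0,0,0,0,0,0,0,0], "grip": [1,1,1,1,1,1,1,1,1,1,1,1,1,1]}}

```text
clock: 2.1
tcp_pos: [0.452, 0.1284, 0.2261]
tool_rot: [0.001, 0.786, -0.618, -0.0]
force: [-1.1, 0.2, -0.2]
opening: 0.0921
```

```bash
python3 - <<'E'
from h import *
st=ctrl.read_state(); p,d=imaging.camera("wrist"); cv2.imwrite("pics/w1.png",p[:,:,::-1]); c=cam("wrist",st); W=cloud(c,d)
for n,z0,z1 in(("handle top",.096,.115),("block top",.044,.0525)):
    m=(W[...,2]>z0)&(W[...,2]<z1)&(np.hypot(W[...,0]-.452,W[...,1]-.127)<.045)
    q=W[m]; print(n,m.sum(),((np.percentile(q,1,0)+np.percentile(q,99,0))/2).round(4),np.ptp(q,axis=0).round(3))
q=W[(W[...,2]>.1)&(np.hypot(W[...,0]-.452,W[...,1]-.127)<.045)]; print(cv2.minEnclosingCircle(q[:,:2].astype(np.float32)))
R=c[1]@imaging.camera_info("wrist")["mount"][:3,:3].T
print(st["tcp_pos"],"x",R[:,0].round(4),"y",R[:,1].round(4),st["joints"].round(2),st["clock"])
E
```

```text
handle top 482 [0.4542 0.1266 0.1009] [0.021 0.021 0.009]
block top 1877 [0.454  0.1261 0.0493] [0.057 0.057 0.008]
((0.4531424045562744, 0.1266583949327469), 0.045012764632701874)
[0.45200335 0.12838851 0.22606542] x [ 0.2359 -0.9718  0.    ] y [-0.9718 -0.2359  0.0013] [ 0.11  0.24  1.67 -0.    1.23  1.45] 2.1
```

View pics/w1.png

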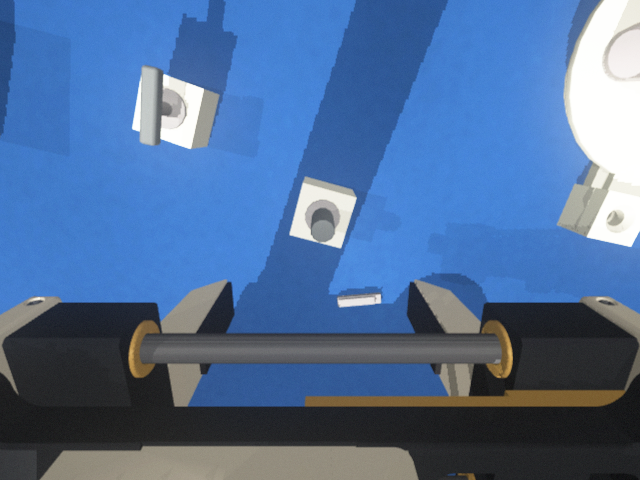

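The wrist view shows the handle at about (322,222), nicely between the fingers. Its centre is (0.4535,0.1265), which agrees with the top camera within 2 mm. I'll correct for that, descend 0.162 m and grip.

{"op": "send_rows", "data": {"linear": [[0.002,-0.001,0.02],[0,0,0.03],[0,0,0.03],[0,0,0.03],[0,0,0.02],[0,0,0.015],[0,0,0.01],[0,0,0.007],[0,0,0],[0,0,0],[0,0,0],[0,0,0],[0,0,0],[0,0,0],[0,0,0],[0,0,0],[0,0,0],[0,0,0]], "spin": [0,0,0,0,0,0,0,0,0,0,0,0,0,0,0,0,0,0], "grip": [1,1,1,1,1,1,1,1,1,1,0,0,0,0,0,0,0,0], "force": 45}}

```text
clock: 3.65
tcp_pos: [0.4537, 0.1254, 0.0647]
tool_rot: [0.0, 0.785, -0.619, 0.0]
force: [-0.9, 0.2, -0.3]
opening: 0.043
```

{"op": "send_rows", "data": {"linear": [[0,0,0],[0,0,0],[0,0,0],[0,0,0],[0,0,0],[0,0,0]], "spin": [0,0,0,0,0,0], "grip": [0,0,0,0,0,0]}}

```text
clock: 4.15
tcp_pos: [0.4537, 0.1254, 0.0647]
tool_rot: [0.0, 0.785, -0.619, -0.0]
force: [-0.3, 0.5, -0.8]
opening: 0.0212
```

{"op": "send_rows", "data": {"linear": [[0,0,-0.002],[0,0,-0.003],[0,0,-0.004],[0,0,-0.005],[0,0,-0.006],[0,0,-0.01],[0,0,-0.015],[0,0,-0.015],[0,0,-0.015],[0,0,-0.015],[0,0,0],[0,0,0]], "spin": [0,0,0,0,0,0,0,0,0,0,0,0], "grip": [0,0,0,0,0,0,0,0,0,0,0,0]}}

```text
clock: 5.15
tcp_pos: [0.4542, 0.1254, 0.1557]
tool_rot: [-0.001, 0.785, -0.619, 0.001]
force: [-0.4, 0.3, -2.1]
opening: 0.0214
```

```bash
python3 - <<'E'
from h import *
p,_=imaging.camera("scene"); st=ctrl.read_state(); w,d=imaging.camera("wrist"); np.savez("pics/w2.npz",p=w,d=d)
a=cv2.resize(p[120:320,320:520],(400,400),interpolation=cv2.INTER_CUBIC); cv2.imwrite("pics/m2.png",np.hstack([a,w[80:480,120:520]])[:,:,::-1])
print(st)
E
```

```text
{'clock': 5.2, 'joints': array([ 1.06599979e-01,  3.19673940e-01,  1.77647058e+00, -9.74528939e-05,
        1.04481189e+00,  1.44267852e+00]), 'qvel': array([ 0.00257643,  0.01963864,  0.01571016,  0.00118471, -0.00092501,
       -0.00149976]), 'joint_torque': array([ 1.17090106e-02, -4.03674531e+01, -2.24456763e+01,  4.25504625e-02,
       -8.42168578e-02,  6.23133928e-04]), 'tcp_pos': array([0.45360766, 0.12534776, 0.15476967]), 'tool_rot': array([-1.92393263e-04,  7.85052849e-01, -6.19428706e-01,  2.56836223e-04]), 'force': array([-0.43258691,  0.04671107, -1.49407631]), 'wrist_torque': array([-0.04369389, -0.0213838 , -0.00954438]), 'opening': 0.02159502712262552}
```

View pics/m2.png

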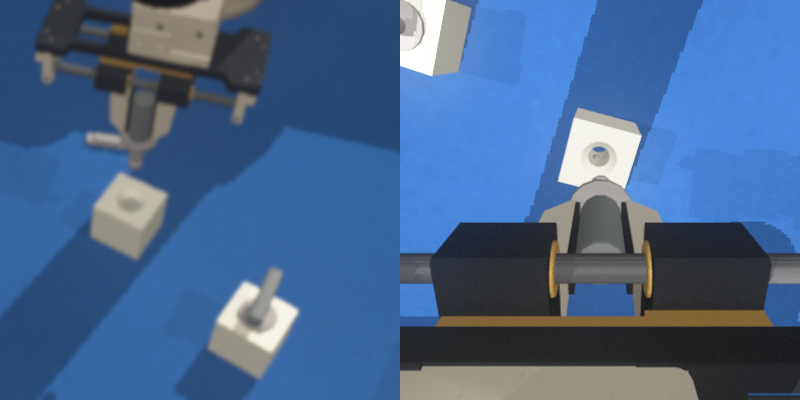

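The pin is out and upright in the grip. The wrist crop shows the empty block's hole at about (600,157), and the T-pin is untouched. Next I'll carry it over the tab.

{"op": "send_rows", "data": {"linear": [[0.01,0,-0.01],[0.025,0,-0.01],[0.03,0,0],[0.03,0,0],[0.03,0,0],[0.03,0,0],[0.03,0,0],[0.03,0,0],[0.03,0,0],[0.028,0.002,0],[0.02,0,0],[0.01,0,0],[0,0,0],[0,0,0],[0,0,0]], "spin": [0,0,0,0,0,0,0,0,0,0,0,0,0,0,0], "grip": [0,0,0,0,0,0,0,0,0,0,0,0,0,0,0]}}

```text
clock: 6.5
tcp_pos: [0.5218, -0.1684, 0.1742]
tool_rot: [0.0, 0.785, -0.619, -0.001]
force: [0.9, 0.0, -0.9]
opening: 0.0214
```

```bash
python3 - <<'E'
from h import *
st=ctrl.read_state(); p,d=imaging.camera("wrist"); np.savez("pics/w3.npz",p=p,d=d)
t,td=imaging.camera("top"); s,sd=imaging.camera("scene"); np.savez("pics/t3.npz",p=t,d=td,s=s,sd=sd)
c=cam("wrist",st); W=cloud(c,d); print(st["tcp_pos"],st["tool_rot"],st["clock"])
m=(W[...,2]>.044)&(W[...,2]<.055)&(np.hypot(W[...,0]-.522,W[...,1]+.17)<.045)
q=W[m][:,:2].astype(np.float32); print("tab top",m.sum(),cv2.minAreaRect(q),np.median(W[m][:,2]))
# hole: lower points enclosed by the tab
h=(W[...,2]<.040)&(np.hypot(W[...,0]-.522,W[...,1]+.17)<.02)&(d>0)
print("hole px", [ (len(k),cv2.minEnclosingCircle(k)) for k in cv2.findContours(h.astype(np.uint8),cv2.RETR_EXTERNAL,cv2.CHAIN_APPROX_NONE)[0] if len(k)>8])
# collar/shank of held pin in tool frame
q_=st["tool_rot"];R=Ro.from_quat(np.r_[q_[1:],q_[0]]).as_matrix(); T=(W-st["tcp_pos"])@R
m=(np.hypot(T[...,0],T[...,1])<.03)&(T[...,2]>0)&(T[...,2]<.07)&(d>0)
for a,b in((0,.008),(.008,.016),(.016,.03),(.03,.045),(.045,.065)):
    k=m&(T[...,2]>=a)&(T[...,2]<b); 
    if k.sum(): print(a,b,k.sum(),"x",T[k][:,0].min().round(4),T[k][:,0].max().round(4),"y",T[k][:,1].min().round(4),T[k][:,1].max().round(4))
cv2.imwrite("pics/w3.png",np.hstack([cv2.resize(p[60:360,170:470],(400,400)),cv2.resize(s[130:280,130:280],(400,400),interpolation=cv2.INTER_CUBIC)])[:,:,::-1])
E
```

```text
[ 0.52177626 -0.16839727  0.17424476] [ 2.85155567e-06  7.85327007e-01 -6.19080664e-01 -7.90179700e-04] 6.5
tab top 2821 ((0.5228996276855469, -0.1714390367269516), (0.05080815404653549, 0.050138283520936966), 1.5119235515594482) 0.049409905420104705
hole px [(51, ((323.5, 228.0), 9.708344459533691))]
0 0.008 249 x -0.0143 0.015 y -0.0117 -0.0026
0.008 0.016 937 x -0.016 0.0166 y -0.0181 -0.0012
0.03 0.045 4 x -0.0012 0.0027 y -0.0067 -0.006
0.045 0.065 48 x -0.0052 0.0053 y -0.0073 -0.0036
```

View pics/w3.png

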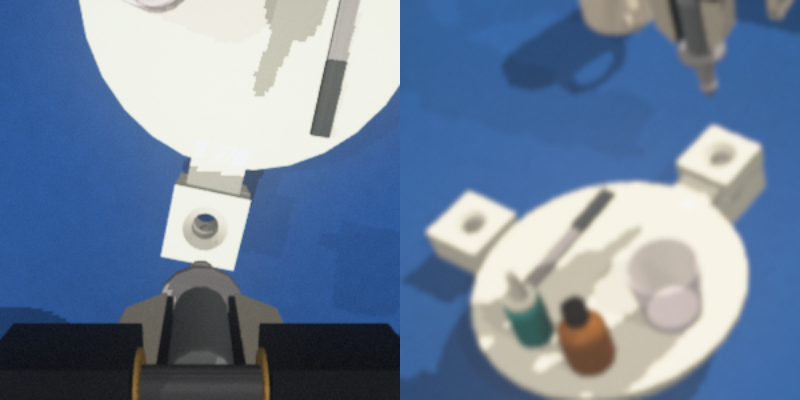

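The tab rectangle measures 50.8 × 50.1 mm, centred at (0.5229,-0.1714), with the hole at px ≈(324,229). The held pin sits straight and centred in the tool, within 0.3 mm. I'll shift 3 mm along tool x and descend.

{"op": "send_rows", "data": {"linear": [[0.003,-0.0005,0.01],[0,0,0.02],[0,0,0.02],[0,0,0.01],[0,0,0],[0,0,0]], "spin": [0,0,0,0,0,0], "grip": [0,0,0,0,0,0]}}

```text
clock: 7.15
tcp_pos: [0.5233, -0.1724, 0.1144]
tool_rot: [0.0, 0.785, -0.619, -0.0]
force: [-0.6, 0.2, 0.1]
opening: 0.0214
```

{"op": "send_rows", "data": {"linear": [[0,0,0.003],[0,0,0.003],[0,0,0.003],[0,0,0.003],[0,0,0.003],[0,0,0]], "spin": [0,0,0,0,0,0], "grip": [0,0,0,0,0,0]}}

```text
clock: 7.65
tcp_pos: [0.5231, -0.1725, 0.0992]
tool_rot: [0.0, 0.785, -0.619, -0.0]
force: [0.2, 0.5, -0.9]
opening: 0.0217
```

{"op": "send_rows", "data": {"linear": [[-0.001,0,0.003],[0,0,0.003],[0,0,0.003],[0,0,0.003],[0,0,0.003],[0,0,0]], "spin": [0,0,0,0,0,0], "grip": [0,0,0,0,0,0]}}

```text
clock: 8.15
tcp_pos: [0.5228, -0.1714, 0.0839]
tool_rot: [0.0, 0.785, -0.619, -0.001]
force: [-0.5, -0.8, -1.9]
opening: 0.0215
```

{"op": "send_rows", "data": {"linear": [[0,0,0.003],[0,0,0.003],[0,0,0.003],[0,0,0.001],[0,0,0]], "spin": [0,0,0,0,0], "grip": [0,0,0,0,0]}}

```text
clock: 8.57
tcp_pos: [0.523, -0.1715, 0.0744]
tool_rot: [0.0, 0.785, -0.619, -0.0]
force: [-0.9, 0.5, -0.2]
opening: 0.0215
```

{"op": "send_rows", "data": {"linear": [[0,0,0.002],[0,0,0.002],[0,0,0.002],[0,0,0]], "spin": [0,0,0,0], "grip": [0,0,0,0]}}

```text
clock: 8.9
tcp_pos: [0.5227, -0.1715, 0.0681]
tool_rot: [0.0, 0.785, -0.619, -0.001]
force: [0.8, -0.2, -6.7]
opening: 0.0212
```

{"op": "send_rows", "data": {"linear": [[0,0,0.0015],[0,0,0.001],[0,0,0.001],[0,0,0]], "spin": [0,0,0,0], "grip": [0,0,0,0]}}

```text
clock: 9.23
tcp_pos: [0.5232, -0.1716, 0.0649]
tool_rot: [0.0, 0.785, -0.619, -0.0]
force: [0.3, 0.2, -1.9]
opening: 0.0213
```

```bash
python3 - <<'E'
from h import *
st=ctrl.read_state(); p,d=imaging.camera("wrist"); s,_=imaging.camera("scene"); print(st["tcp_pos"],st["force"],st["clock"])
W=cloud(cam("wrist",st),d); r=np.hypot(W[...,0]-.5229,W[...,1]+.1714)
m=(r<.0175)&(r>.0125)&(W[...,2]<.07)&(d>0); print("collar top z",np.percentile(W[m][:,2],[5,25,50,75,95]).round(4))
m=(r>.021)&(r<.034)&(abs(W[...,0]-.5229)<.024)&(abs(W[...,1]+.1714)<.024)&(W[...,2]>.035)&(W[...,2]<.06); print("tab z",np.percentile(W[m][:,2],[5,50,95]).round(4))
cv2.imwrite("pics/w4.png",np.hstack([cv2.resize(p[100:400,170:470],(400,400)),cv2.resize(s[130:280,130:280],(400,400),interpolation=cv2.INTER_CUBIC)])[:,:,::-1])
E
```

```text
[ 0.52317898 -0.17161613  0.06491465] [ 0.34926303  0.20807984 -1.86086505] 9.2333
collar top z [0.0519 0.0534 0.0539 0.0544 0.0667]
tab z [0.0486 0.0496 0.0506]
```

View pics/w4.png

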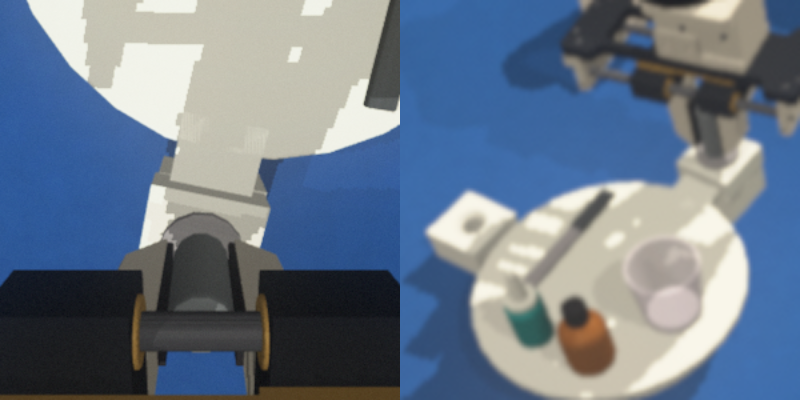

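The collar top is 4.3 mm above the tab for a 4 mm collar, so it is nearly or fully seated. I'll push slightly further to confirm contact.

{"op": "send_rows", "data": {"linear": [[0,0,0.0007],[0,0,0.0007],[0,0,0]], "spin": [0,0,0], "grip": [0,0,0]}}

```text
clock: 9.58
tcp_pos: [0.5233, -0.1717, 0.0646]
tool_rot: [0.0, 0.785, -0.619, 0.0]
force: [-2.7, 0.6, 4.6]
opening: 0.0213
```

{"op": "send_rows", "data": {"linear": [[0,0,0.001],[0,0,0.001],[0,0,0]], "spin": [0,0,0], "grip": [0,0,0]}}

```text
clock: 9.83
tcp_pos: [0.5234, -0.172, 0.0645]
tool_rot: [0.0, 0.785, -0.619, 0.001]
force: [-7.9, 2.1, 20.3]
opening: 0.0216
```

That is a hard stop at 20 N with no travel, so the collar is seated. I'll relieve the load, open and retreat straight up.

{"op": "send_rows", "data": {"linear": [[0,0,-0.0015],[0,0,-0.001],[0,0,0],[0,0,0],[0,0,0],[0,0,0],[0,0,0],[0,0,0],[0,0,0],[0,0,0],[0,0,0],[0,0,0]], "spin": [0,0,0,0,0,0,0,0,0,0,0,0], "grip": [0,0,0,0.6,0.6,0.6,0.6,0.6,0.6,0.6,0.6,0.6]}}

```text
clock: 10.83
tcp_pos: [0.5232, -0.1716, 0.0643]
tool_rot: [0.0, 0.785, -0.619, 0.0]
force: [-0.2, -0.5, -0.2]
opening: 0.0551
```

{"op": "send_rows", "data": {"linear": [[0,0,-0.005],[0,0,-0.01],[0,0,-0.015],[0,0,-0.02],[0,0,-0.03],[0,0,-0.03],[0,0,-0.02],[0,0,-0.01],[0,0.03,0],[0,0.03,0],[0,0.02,0],[0,0,0],[0,0,0]], "spin": [0,0,0,0,0,0,0,0,0,0,0,0,0], "grip": [0.6,0.6,0.6,0.6,0.6,0.6,0.6,0.6,0.6,0.6,0.6,0.6,0.6]}}

```text
clock: 11.92
tcp_pos: [0.4449, -0.1904, 0.2046]
tool_rot: [-0.0, 0.785, -0.62, 0.0]
force: [-0.2, 0.2, -0.2]
opening: 0.0553
```

```bash
python3 - <<'E'
from h import *
st=ctrl.read_state(); p,d=imaging.camera("wrist"); s,_=imaging.camera("scene"); print(st["tcp_pos"],st["force"],st["opening"],st["clock"])
W=cloud(cam("wrist",st),d); r=np.hypot(W[...,0]-.5229,W[...,1]+.1714)
for n,m in(("handle top",(r<.014)&(W[...,2]>.09)),("collar",(r<.0175)&(r>.0125)&(W[...,2]<.07)&(d>0)),("tab",(r>.021)&(r<.034)&(abs(W[...,0]-.5229)<.024)&(abs(W[...,1]+.1714)<.024)&(W[...,2]>.035)&(W[...,2]<.06))):
    q=W[m]; print(n,len(q),np.median(q,0).round(4)) 
cv2.imwrite("pics/w5.png",np.hstack([cv2.resize(p,(533,400)),cv2.resize(s[120:300,130:250],(267,400),interpolation=cv2.INTER_CUBIC)])[:,:,::-1])
E
```

```text
[ 0.44492302 -0.19038819  0.20461438] [-0.18710921  0.16082668 -0.23457013] 0.055277365000870306 11.9167
handle top 1912 [ 0.5269 -0.1708  0.3624]
collar 586 [ 0.524  -0.1701  0.0535]
tab 1209 [ 0.5266 -0.1705  0.0496]
```

View pics/w5.png

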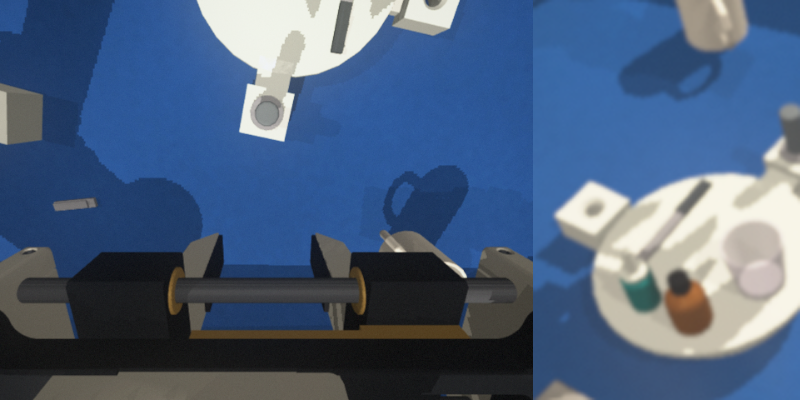

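The pin stands upright in the tab, its collar top 3.9 mm above the tab. The bottle is standing and the gripper is clear, so I'm handing in.

```bash
python3 -c "
from plant import ctrl
print(ctrl.job_done(), ctrl.read_state()['clock'])"
```

```text
the job is handed in; nothing more can be done
the job is handed in; nothing more can be done
```

The turntable is locked: I pulled the barrel-handled pin straight up out of its block and pushed it through the tab and ear until the collar seated. I then let go and backed the gripper off, handing in at about 12 s.

**Last checks:**
- **Seating:** the collar top measured 3.9 mm above the tab, which matches the 4 mm collar. A final push met a hard stop at about 20 N with no further travel.
- **Scene:** the bottle is standing where it was. The T-pin was last seen in its block just after I pulled the barrel pin, and I did not go near it after that.
- **Gripper:** it read near-zero force after release and is clear of everything.
- **Failed check:** the measurement of the handle-top height in the last script was spoiled by pixels without depth readings (it read 0.362 m), so I ignored it.

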